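# Find the tired shock mount of the microscope plate

## Task

One of the three shock mounts on the microscope's isolation plate has gone soft. With the fingertips, press each mount's round rubber pad about half-way down and let it spring back, going from the robot's left to its right, then push the tag of the softest mount fully down. Leave the other two tags up, and do not pick up or push aside the loose things standing about.

Things in the scene. Friction and masses are not known exactly. Their poses are not given: they have to be found in the camera images.
- plate: fixed grey isolation plate 170 x 470 x 12 mm (its x, y, z) on the bench, carrying three outwardly identical bolted-on shock mounts in a row along its y, 165 mm apart (left is at its +y, the robot's left). Origin: centre of its underside. Each mount has a foot 130 x 64 mm along the plate's x, a round pad on its -x side (nearer the robot) and a tag on its +x side
- pad_left (a point): centre of the top face, when free, of the left mount's round black rubber pad, 48 mm across, on a coil spring over an aluminium cup; 76 mm above the bench. This point stays when the pad goes down. The pad goes straight down by 14 mm to its stop and springs back. In proportion to depth, the softest of the three springs takes about 7 N to the stop, the other two 18 to 20 N; which one is soft varies
- tag_left (a point): centre of the top, when up, of the left mount's tag, a steel T-shaped tab, head 14 x 28 mm (the plate's x, y) and 6 mm thick, in a black guide block whose top is 54 mm above the bench; tag top 78 mm above the bench, 70 mm from the pad's centre along the plate's +x. This point stays when the tag goes down. The tag goes straight down by 16 mm to its stop, stiffly (about 4 N), and stays where it is left
- pad_middle (a point): centre of the top face, when free, of the middle mount's round black rubber pad, 48 mm across, on a coil spring over an aluminium cup; 76 mm above the bench. This point stays when the pad goes down. The pad goes straight down by 14 mm to its stop and springs back. In proportion to depth, the softest of the three springs takes about 7 N to the stop, the other two 18 to 20 N; which one is soft varies
- tag_middle (a point): centre of the top, when up, of the middle mount's tag, a steel T-shaped tab, head 14 x 28 mm (the plate's x, y) and 6 mm thick, in a black guide block whose top is 54 mm above the bench; tag top 78 mm above the bench, 70 mm from the pad's centre along the plate's +x. This point stays when the tag goes down. The tag goes straight down by 16 mm to its stop, stiffly (about 4 N), and stays where it is left
- pad_right (a point): centre of the top face, when free, of the right mount's round black rubber pad, 48 mm across, on a coil spring over an aluminium cup; 76 mm above the bench. This point stays when the pad goes down. The pad goes straight down by 14 mm to its stop and springs back. In proportion to depth, the softest of the three springs takes about 7 N to the stop, the other two 18 to 20 N; which one is soft varies
- tag_right (a point): centre of the top, when up, of the right mount's tag, a steel T-shaped tab, head 14 x 28 mm (the plate's x, y) and 6 mm thick, in a black guide block whose top is 54 mm above the bench; tag top 78 mm above the bench, 70 mm from the pad's centre along the plate's +x. This point stays when the tag goes down. The tag goes straight down by 16 mm to its stop, stiffly (about 4 N), and stays where it is left
- spring_p (a joint): how far one of the three pads is pressed down (m): 0 free, 0.014 at its stop. Which mount this reading belongs to varies and is not told
- spring_q (a joint): how far one of the three pads is pressed down (m): 0 free, 0.014 at its stop. Which mount this reading belongs to varies and is not told
- spring_r (a joint): how far one of the three pads is pressed down (m): 0 free, 0.014 at its stop. Which mount this reading belongs to varies and is not told
- slide_u (a joint): how far one of the three tags is pushed down (m): 0 up, 0.016 fully down. Which mount this reading belongs to varies and is not told
- slide_v (a joint): how far one of the three tags is pushed down (m): 0 up, 0.016 fully down. Which mount this reading belongs to varies and is not told
- slide_w (a joint): how far one of the three tags is pushed down (m): 0 up, 0.016 fully down. Which mount this reading belongs to varies and is not told
- dropper: small amber dropper bottle, 32 mm across, 62 mm tall, standing on the plate between the left and middle mounts; loose bystander, origin at its underside
- slide_box: wooden slide box 81 x 33 x 35 mm, on the plate between the middle and right mounts; loose bystander, origin at its underside
- petri: glass dish 90 mm across, 18 mm tall, beyond the plate; loose bystander, origin at its underside
- beaker: small glass beaker 60 mm across, 75 mm tall, beyond the plate; loose bystander, origin at its underside
- screwdriver: screwdriver 150 mm long lying to the left of the plate; loose bystander, origin at its underside
- jar: amber jar 52 mm across, 60 mm tall, to the right of the plate; loose bystander, origin at its underside

How it is judged:
On the way, in this order (a step that is already met when the one before it is completed fails the run):
1. the left mount's pad is pressed down by more than 4 mm (value of joint any of spring_p, spring_q, spring_r above 0.004 m and y of the grasp point in the frame of plate above 0.0825 m), for 0.1 s.
2. the middle mount's pad is pressed down by more than 4 mm (value of joint any of spring_p, spring_q, spring_r above 0.004 m and y of the grasp point in the frame of plate between -0.0825 and 0.0825 m), for 0.1 s.
3. the right mount's pad is pressed down by more than 4 mm (value of joint any of spring_p, spring_q, spring_r above 0.004 m and y of the grasp point in the frame of plate below -0.0825 m), for 0.1 s.
4. the softest mount's tag is pushed down by more than 12 mm (value of joint slide_w above 0.012 m), for 0.1 s.
At the end, for the whole second after the job is handed in: the softest mount's tag is down by more than 12 of its 16 mm, the other two tags are up (less than 4 mm down), all pads have sprung back (within 2 mm), and the loose things are within 30 mm of where they stood (value of joint slide_w above 0.012 m and value of joint each of slide_u, slide_v below 0.004 m and value of joint each of spring_p, spring_q, spring_r below 0.002 m and distance of each of dropper, slide_box, petri, beaker, screwdriver, jar from where it was at the start of the episode below 0.03 m); the robot touches nothing.
It fails at once if the tag of a mount that is not the softest is pushed down by more than 5 mm (value of joint any of slide_u, slide_v above 0.005 m).
It fails at once if a loose thing is shifted by more than 30 mm (distance of any of dropper, slide_box, petri, beaker, screwdriver, jar from where it was at the start of the episode above 0.03 m).
It fails at once if a loose thing is lifted by more than 15 mm (height (world z) of any of dropper, slide_box above 0.027 m or height (world z) of any of petri, beaker, jar above 0.015 m or height (world z) of screwdriver above 0.022 m).
It also fails if it takes over 42 s, if anything falls off the work surface, if the arm or the gripper's body presses on something with over 40 N, if the wrist force passes 120 N, or if a joint passes its speed limit or range.

## Robot

A 6-joint arm with a two-finger parallel gripper is mounted at the origin on the work surface. World frame = base frame: x ahead of the robot, y to its left, z up, the work surface at z = 0. Lengths are in m, angles in rad, forces in N, time in s.
With the tool pointing down it reaches from about 0.325 to 0.9 m from the base axis. Payload 6.1 kg.
Tool frame: the origin (TCP) lies midway between the tips of the shut fingers; the grasp point (between the pads) lies 19 mm behind it; x points along the fingers, y is the direction in which the jaws open and shut, and the axes are right-handed (so a half turn about x gives the same grasp; the last joint's range is limited). The gripper opens to 85 mm and grips with 20 to 120 N. Pads are 22 mm wide; open, the fingers measure 114 mm over their backs; the gripper's body (76 mm by 85 mm) begins 54 mm behind the grasp point. The pads swing forward as they close: fully open they stand 13 mm farther back than shut.
Start: joints at [1.038, 0.22, 1.526, -0, 1.395, -0.126], TCP at [0.247, 0.574, 0.231] pointing down, gripper open.
Joint ranges: [-2.98, 2.98], [-0.91, 2.08], [0.09, 2.57], [-1.24, 4.39], [0.2, 2.65], [-2.68, 2.68]. Speed limits (rad/s): [2.57, 2.57, 3.01, 3.14, 3.14, 3.14].

## Interface

Orientations are given as [roll, pitch, yaw] about the fixed x, y, z axes, in that order (R = Rz(yaw) Ry(pitch) Rx(roll)).
In Python, from plant import movep, move_l, set_joints, gripper_to, hold, inverse_kinematics, observe, get_image, get_calibration, Unreachable, job_done gives the robot as it stands. Calls block until the motion is done:
- movep(position, orientation): joint-space move of the TCP to a pose.
- move_l(position, feed=0.15, rotation=None, max_force=None): straight line of the TCP; rotation=None keeps the orientation; feed is the mean speed in m/s. With max_force (N) it stops when the force on the tool has changed by that much, and returns True; else False.
- set_joints(angles): joint-space move.
- gripper_to(opening, f_grip=None): finger opening in m; f_grip is the grip in N (None keeps the last); returns when the fingers have stopped.
- hold(seconds).
- inverse_kinematics(position, orientation): joint angles nearest the present ones, or None.
- observe(): the state.
- get_image(name): name is "scene" or "side" or "wrist"; returns (picture, depth): 400x640x3 uint8, red, green, blue; 400x640 float32, m along the optical axis (not along the pixel's ray), 0 where there is no reading.
- get_calibration(name): a dict with "intrinsics" (3x3 intrinsics, pixels), "world_from_camera" (4x4, takes a point from camera to world coordinates). Camera axes: x right, y down, z forward; pixel columns grow to the right and rows downward; lengths in m; the calibration is good to about 2 mm. A picture is of the moment at which its call begins: read the wrist's pose just before it. get_calibration takes no time and is no camera call; for the wrist camera it gives the pose at the moment of the call.
A pose or a line that the arm cannot do raises Unreachable and nothing moves.
- job_done(): hands the job in, once; it reports no verdict.
The state is a dict: "time_s": time; "q": joint angles; "joint_velocities": joint speeds; "joint_torque": joint torques, N m; "eef_pos": TCP position; "tcp_rot": TCP orientation; "ft_force": force on the tool from outside, world axes, zero at the start; "torque": the same for the moment, N m; "opening": finger opening in m.
Only numpy, scipy, OpenCV 4.12 (cv2) and the standard library are available. Lean on these libraries where they do the work, as an engineer would, in place of code of your own. Each camera call takes 0.05 s, during which the arm holds its last target. There are 200 camera calls.

## Working session

There is one attempt and no reset: what is moved stays moved. The work goes in short steps, each a Python script; the robot and the scene stay as the last script left them, time stands still between calls to the robot, and variables do not carry over. Pictures are saved under pics/ and viewed, about 8 in all and at most 12, crops included, and the job is handed in when it is done.

```bash
mkdir -p pics; ls; python3 - <<'E'
from plant import *
import cv2
for n in("scene","side"):
    im,d=get_image(n); cv2.imwrite(f"pics/{n}0.png",im[:,:,::-1]); c=get_calibration(n); print(n,c["intrinsics"].tolist(),c["world_from_camera"].round(4).tolist())
import numpy as np
np.save("/tmp/d.npy",d)
s=observe(); print(s["time_s"],s["eef_pos"],s["tcp_rot"],s["ft_force"])
E
```

```text
pics
scene [[481.8791372825917, 0.0, 326.4961041575922], [0.0, 481.8791372825917, 194.62123052969392], [0.0, 0.0, 1.0]] [[0.4435, 0.6167, -0.6504, 1.507], [0.8963, -0.3052, 0.3218, -0.444], [-0.0, -0.7256, -0.6881, 1.0605], [0.0, 0.0, 0.0, 1.0]]
side [[470.0690624771738, 0.0, 319.09147077538455], [0.0, 470.0690624771738, 195.6085605470141], [0.0, 0.0, 1.0]] [[0.843, -0.3077, 0.4412, 0.0636], [-0.5376, -0.5079, 0.673, -0.7914], [0.0169, -0.8046, -0.5936, 0.7964], [0.0, 0.0, 0.0, 1.0]]
0.1 [0.2470232  0.57350552 0.23028675] [-1.70687736  1.56899333 -2.11373794] [-0.53107214  0.19644848 -0.12088521]
```

View pics/scene0.png

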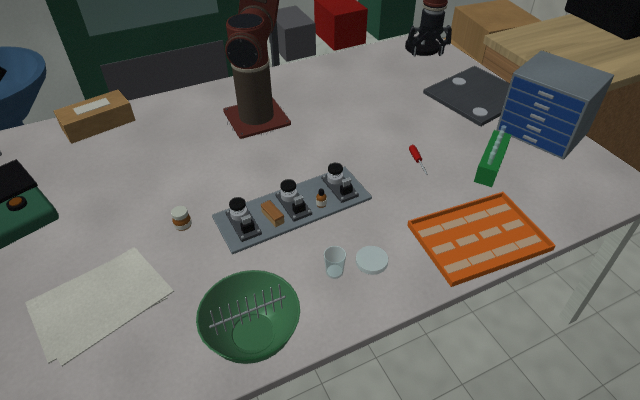

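View pics/side0.png

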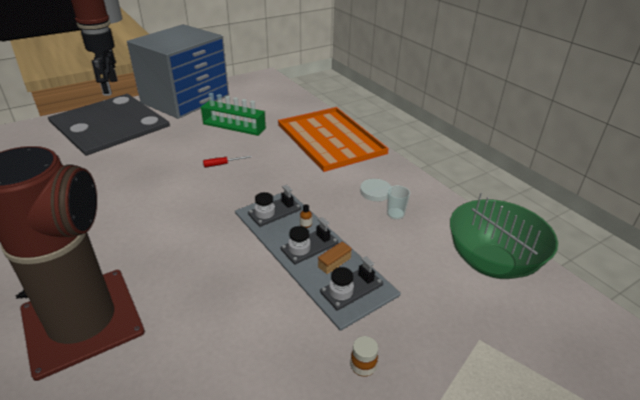

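The scene view shows the pads at about (335,168), (289,185) and (238,204), which are left, middle and right. In the side view they are at (264,199), (299,236) and (342,276). I'll use depth to locate the pad tops and tags.

```bash
cat > h.py <<'E'
import numpy as np, cv2
from plant import *
def cloud(n,im,d,c):
    K,T=c["intrinsics"],c["world_from_camera"]
    v,u=np.mgrid[:400,:640]
    p=np.stack([(u-K[0,2])/K[0,0]*d,(v-K[1,2])/K[1,1]*d,d],-1)
    return p@T[:3,:3].T+T[:3,3]
def ray(c,u,v,z):
    K,T=c["intrinsics"],c["world_from_camera"]
    r=T[:3,:3]@np.linalg.solve(K,[u,v,1]); return T[:3,3]+r*(z-T[2,3])/r[2]
E
python3 - <<'E'
from h import *
box={"scene":(150,225,200,385),"side":(180,315,225,405)}
for n in("scene","side"):
    im,d=get_image(n); c=get_calibration(n); P=cloud(n,im,d,c)
    r0,r1,c0,c1=box[n]
    m=np.zeros((400,640),bool); m[r0:r1,c0:c1]=1
    hi=m&(d>0)&(P[...,2]>0.066)&(P[...,2]<.09)
    k,l,st,ce=cv2.connectedComponentsWithStats(hi.astype(np.uint8))
    print(n)
    for i in range(1,k):
        if st[i,4]>5:
            q=P[l==i]; print("hi",ce[i].round(1),st[i,2:5],q.mean(0).round(4),np.ptp(q[:,:2],axis=0).round(3),q[:,2].max().round(4),"ray",ray(c,*ce[i],.076).round(4))
    pl=m&(d>0)&(abs(P[...,2]-.012)<.005)
    hsv=cv2.cvtColor(im,cv2.COLOR_RGB2HSV)
    # plate by colour: grey-blue
    lo=(hsv[...,0]>85)&(hsv[...,0]<130)&(hsv[...,1]>25)
    q=P[m&lo&(abs(P[...,2]-.012)<.006)]
    if len(q): print("plate",len(q),cv2.minAreaRect((q[:,:2]*1000).astype(np.float32)),q[:,2].mean())
    cv2.imwrite(f"pics/{n}1.png",cv2.resize(im[r0:r1,c0:c1,::-1],None,fx=4,fy=4,interpolation=cv2.INTER_CUBIC))
E
```

```text
scene
hi [334.9 168.2] [ 15  12 147] [0.4793 0.0942 0.0758] [0.05  0.045] 0.0824 ray [0.4796 0.094  0.076 ]
hi [346.3 180.4] [10  8 49] [0.5466 0.0989 0.0762] [0.018 0.028] 0.085 ray [0.5464 0.099  0.076 ]
hi [288.  184.9] [ 16  13 162] [ 0.4861 -0.0693  0.0761] [0.049 0.047] 0.0814 ray [ 0.4861 -0.0693  0.076 ]
hi [320.9 190.7] [ 5  6 24] [0.5506 0.0104 0.0728] [0.018 0.013] 0.0781 ray [0.5537 0.0089 0.076 ]
hi [298.1 198.1] [11  7 49] [ 0.5533 -0.0653  0.0765] [0.017 0.029] 0.0838 ray [ 0.5529 -0.0652  0.076 ]
hi [236.8 203.4] [ 17  14 183] [ 0.4937 -0.2341  0.0757] [0.048 0.046] 0.0824 ray [ 0.494  -0.2342  0.076 ]
hi [245.8 217.8] [11  8 55] [ 0.5616 -0.2302  0.0772] [0.017 0.028] 0.0832 ray [ 0.5605 -0.23    0.076 ]
plate 2309 ((514.1146850585938, -67.06112670898438), (173.1689453125, 470.4091796875), 2.321805715560913) 0.012834728190120161
side
hi [287.2 188.5] [ 9 10 51] [0.5439 0.0951 0.0764] [0.016 0.033] 0.0806 ray [0.5442 0.0956 0.076 ]
hi [396.1 192.5] [ 17  17 126] [ 0.7831 -0.0632  0.0719] [0.059 0.061] 0.0787 ray [ 0.7788 -0.0675  0.076 ]
hi [263.9 198.4] [ 19  14 216] [0.4726 0.0895 0.0753] [0.047 0.049] 0.0805 ray [0.4721 0.0885 0.076 ]
hi [305.8 206.9] [ 7  7 39] [0.5477 0.0067 0.0723] [0.018 0.018] 0.0774 ray [0.5452 0.0026 0.076 ]
hi [323.6 221.5] [12 11 65] [ 0.5515 -0.0695  0.077 ] [0.018 0.03 ] 0.0832 ray [ 0.5521 -0.0685  0.076 ]
hi [299.2 233.4] [ 21  16 272] [ 0.4802 -0.0749  0.0755] [0.049 0.048] 0.0808 ray [ 0.4799 -0.0755  0.076 ]
hi [367.8 261.5] [13 13 87] [ 0.5591 -0.2339  0.0771] [0.018 0.031] 0.0824 ray [ 0.5599 -0.2331  0.076 ]
hi [342.1 276. ] [ 23  19 355] [ 0.4878 -0.2388  0.0757] [0.047 0.05 ] 0.0813 ray [ 0.4875 -0.2391  0.076 ]
plate 335 ((509.27886962890625, -72.53758239746094), (164.76409912109375, 465.28509521484375), 2.834028720855713) 0.01224539213461212
```

View pics/scene1.png

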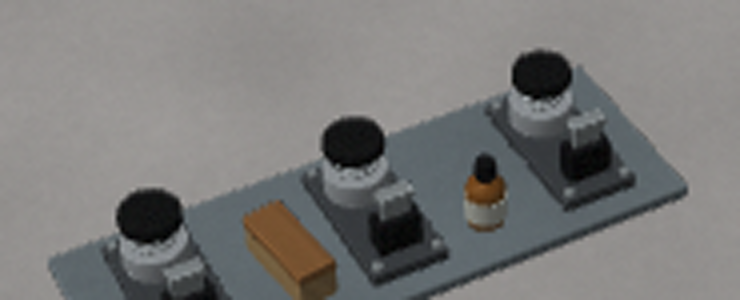

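Both views agree to within about 6 mm, each biased towards its own camera, and the spacings come out at 165 and 70 mm. I'll average the two, shut the gripper, move above the left mount and check with the wrist camera.

```bash
cat >> h.py <<'E'
PSI=0.0457
ROT=[0,np.pi/2,PSI]
ex=np.array([np.cos(PSI),np.sin(PSI)]); ey=np.array([-ex[1],ex[0]])
PM=np.array([0.4834,-0.0725])
pad={k:PM+s*.165*ey for k,s in zip("LMR",(1,0,-1))}
tag={k:p+.07*ex for k,p in pad.items()}
E
python3 - <<'E'
from h import *
print({k:v.round(4) for k,v in {**pad}.items()},tag)
gripper_to(0)
p=pad["L"]
movep([p[0]-.03,p[1],.22],ROT)
hold(.2); c=get_calibration("wrist"); im,d=get_image("wrist")
s=observe(); print(s["time_s"],s["eef_pos"],s["opening"],s["ft_force"])
P=cloud("w",im,d,c)
hi=(d>0)&(P[...,2]>.066)&(P[...,2]<.09)
k,l,st,ce=cv2.connectedComponentsWithStats(hi.astype(np.uint8))
for i in range(1,k):
    if st[i,4]>40:
        q=P[l==i];x=q[:,:2]; print(ce[i].round(1),st[i,2:5],q.mean(0).round(4),((x.max(0)+x.min(0))/2).round(4),np.ptp(x,axis=0).round(3),np.median(q[:,2]).round(4))
cv2.imwrite("pics/w1.png",im[:,:,::-1])
E
```

```text
{'L': array([0.4759, 0.0923]), 'M': array([ 0.4834, -0.0725]), 'R': array([ 0.4909, -0.2373])} {'L': array([0.54578904, 0.09552562]), 'M': array([ 0.55332692, -0.06930211]), 'R': array([ 0.56086479, -0.23412984])}
3.1 [0.44586143 0.09282519 0.21996582] -0.000369723241732142 [-0.55650593  0.53799856 -0.31434485]
[ 19.6 212.6] [  44   44 1606] [ 0.4898 -0.2278  0.075 ] [ 0.491  -0.2315] [0.048 0.043] 0.076
[169.4 212.1] [  48   44 1647] [ 0.4816 -0.0681  0.0757] [ 0.4831 -0.07  ] [0.047 0.048] 0.0762
[322.4 212.1] [  44   43 1531] [0.4739 0.0942 0.076 ] [0.475  0.0944] [0.046 0.047] 0.0762
[245.  268.4] [ 16  14 152] [0.5465 0.0096 0.0728] [0.5478 0.0096] [0.013 0.016] 0.0738
[ 31.8 271.8] [ 35  13 395] [ 0.5596 -0.2292  0.0769] [ 0.5605 -0.231 ] [0.015 0.029] 0.0779
[176.8 272. ] [ 28  13 347] [ 0.5518 -0.0658  0.0775] [ 0.5525 -0.0668] [0.014 0.028] 0.0781
```

View pics/w1.png

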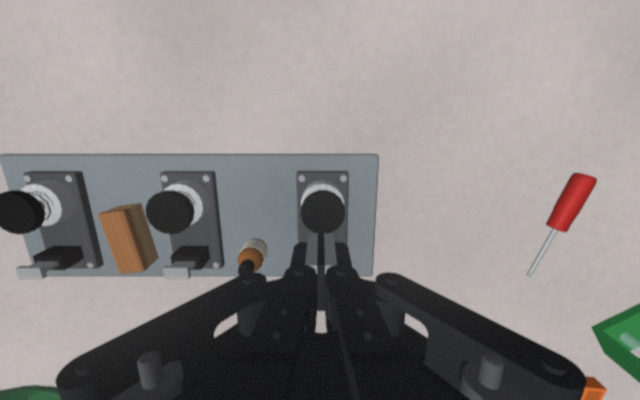

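The wrist view shows the left pad at (322,212), middle pad at (169,212) and right pad at (20,212). They agree with the estimate to about 2 mm, apart from a small +y shift. Next I'll press the left pad.

```bash
sed -i 's/-0.0725\]/-0.0712]/' h.py; cat >> h.py <<'E'
def press(k):
    x,y=pad[k]
    movep([x,y,.115],ROT); move_l([x,y,.084],feed=.08); hold(.25)
    f0=observe()["ft_force"].copy(); r=[]
    for z in(.0735,.071,.0685):
        hit=move_l([x,y,z],feed=.03,max_force=20); hold(.25); s=observe()
        r.append((s["eef_pos"][2],s["ft_force"][2]-f0[2])); print(k,hit,s["eef_pos"].round(4),(s["ft_force"]-f0).round(2))
        if hit: break
    move_l([x,y,.115],feed=.1); r=np.array(r)
    if len(r)>1: print("N/m",-np.polyfit(r[:,0],r[:,1],1)[0].round(0))
    hold(.2); s=observe(); print("t",s["time_s"],"free",(s["ft_force"]-f0).round(2))
E
python3 - <<'E'
from h import *
press("L")
E
```

```text
L False [0.4758 0.0936 0.0735] [-1.19 -1.18  2.32]
L False [0.4761 0.0936 0.0712] [-0.2  -0.94  3.91]
L False [0.4761 0.0936 0.0686] [ 0.81 -0.86  4.73]
N/m 490.0
t 6.9667 free [-1.3  -1.4   0.81]
```

The left pad took about 4 N at 7.4 mm, roughly 500 N/m, so it looks soft. I'll press the other two as ordered.

```bash
python3 - <<'E'
from h import *
press("M"); press("R")
E
```

```text
M False [ 0.4837 -0.0714  0.0738] [1.16 0.07 3.63]
M False [ 0.4837 -0.0714  0.0714] [0.52 0.04 6.08]
M False [ 0.4838 -0.0714  0.0692] [-1.7   0.54 10.59]
N/m 1502.0
t 11.0167 free [-0.2   0.69  0.65]
R False [ 0.4912 -0.2362  0.0738] [ 0.24 -1.65  3.94]
R False [ 0.4912 -0.2363  0.0715] [-0.48 -0.    7.09]
R False [ 0.4913 -0.2363  0.0694] [-1.45 -0.16 10.27]
N/m 1443.0
t 15.075 free [-0.79 -0.13  0.38]
```

The left mount is clearly the soft one: 490 N/m against about 1450 and 1500. Now its tag.

```bash
python3 - <<'E'
from h import *
x,y=tag["L"]; print(x,y)
movep([x,y,.13],ROT); move_l([x,y,.086],feed=.08); hold(.2); f0=observe()["ft_force"].copy()
for z in(.074,.068,.0635,.0612):
    hit=move_l([x,y,z],feed=.03,max_force=22); hold(.15); s=observe(); print(hit,s["eef_pos"].round(4),(s["ft_force"]-f0).round(2))
    if hit: break
move_l([x,y,.13],feed=.1); movep([.40,y,.25],ROT); hold(.3)
s=observe(); print(s["time_s"],s["eef_pos"],(s["ft_force"]-f0).round(2))
for n,(r0,r1,c0,c1) in {"side":(180,315,225,405),"scene":(150,225,200,385)}.items():
    im,d=get_image(n); P=cloud(n,im,d,get_calibration(n))
    for k in "LMR":
        for nm,q in(("pad",pad[k]),("tag",tag[k])):
            w=np.hypot(P[...,0]-q[0],P[...,1]-q[1])<.012
            z=P[...,2][w&(d>0)]; print(n,nm,k,np.percentile(z,[50,90]).round(4))
    cv2.imwrite(f"pics/{n}2.png",cv2.resize(im[r0:r1,c0:c1,::-1],None,fx=4,fy=4,interpolation=cv2.INTER_CUBIC))
E
```

```text
0.5457890400067404 0.09682561616324263
False [0.5454 0.0968 0.0737] [-0.31 -0.47  0.74]
False [0.5456 0.0968 0.0678] [-0.09 -0.17  0.39]
False [0.5456 0.0968 0.0633] [ 0.57  0.13 -0.5 ]
False [0.5461 0.0968 0.062 ] [-2.64 -0.62  7.1 ]
21.225 [0.40007229 0.0967173  0.24901672] [ 0.45 -0.75  1.6 ]
side pad L [0.0767 0.0784]
side tag L [0.0597 0.0641]
side pad M [0.0764 0.0778]
side tag M [0.0619 0.0792]
side pad R [0.0767 0.0785]
side tag R [0.0602 0.0794]
scene pad L [0.0773 0.0792]
scene tag L [0.0538 0.0638]
scene pad M [0.076  0.0792]
scene tag M [0.0572 0.0796]
scene pad R [0.0772 0.0807]
scene tag R [0.0569 0.0786]
```

View pics/side2.png

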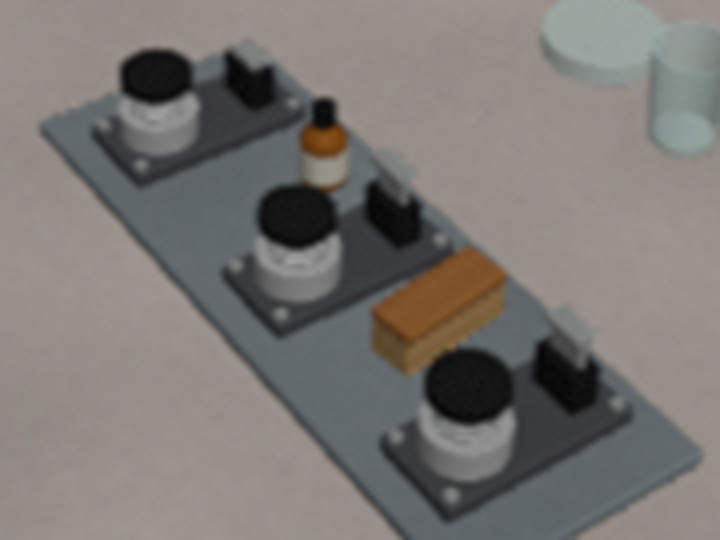

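The left tag, at crop pixel (250,55), sits on its guide. The other two tags at (395,170) and (575,330) are up, the pads are up and the loose things look undisturbed. Handing in.

```bash
python3 -c "
from plant import *
job_done(); print(observe()['time_s'])"
```

```text
the job is handed in; nothing more can be done
the job is handed in; nothing more can be done
```

The left mount is the soft one, and its tag is now fully down. I pressed the pads left, middle, right, about 7 mm each, and handed the job in at about 21 s of the 42 s allowed.

| Mount | Measured stiffness | Force at about 7 mm |
|---|---|---|
| Left | about 490 N/m | 4.7 N |
| Middle | about 1500 N/m | 10.6 N |
| Right | about 1440 N/m | 10.3 N |

- **Tags:** I pushed the left tag until the tip met its stop at z = 0.062 m. Depth readings afterwards put its top at about 0.064 m, and the middle and right tags at about 0.079 m, still up.
- **Pads:** all three read 0.076–0.077 m, so they have sprung back.
- **Loose things:** the dropper and slide box look unmoved in the final side view, and so do the dish and beaker at its edge. I did not measure any of the six or look again at the screwdriver or jar, but the arm did not go near those.
- **Disagreements:** the two fixed cameras differed by up to about 7 mm on the pad positions, so I averaged them, and the wrist camera agreed to about 2 mm. The roughly 4 N expected on the way down the left tag did not show in the force readings taken while paused. They read between -0.5 and 0.7 N, then 7 N at the stop.

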